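# Latch the sprung sample clamp open and load the plaster block

### The job

Open the sprung sample clamp: push its red tab right back until the jaw has passed the stop pin, then let go so that the jaw springs back and stays caught on the pin, half open. Then push the plaster block that stands on the clamp's side wing along between the rails, in between the open jaws, until it rests against the low fence at the far end. Only push; do not lift the block, and leave the other things on the bench where they are.

Things in the scene. Friction and masses are not known exactly. Their poses are not given: they have to be found in the camera images.
- clamp_bed: Sample clamp fixed to the bench, aluminium bed 12 mm thick. Origin on the bench surface between the jaws; x: the way the red tab is pushed back; y: from the fence along the loading wing; z up. In mm: bed x -62..116, y -40..40; wing x -40..40, y 34..126. Blue fixed jaw: face x -29.5, y -30..18, top z 42. Rails on the wing: inner faces x -29.5 and 29.5, y 24..122, top z 22.
- fence_mid (a point): Middle of the inner face of the low blue fence where the block ends up, 24 mm above the bench; the fence is 56 mm wide along the clamp's x, its top 36 mm above the bench; this face is at y -31 mm in the frame of clamp_bed and looks to +y.
- pin_top (a point): Top of the black knob (16 mm across) of the stop pin, in a blue bridge behind the sprung jaw, 64 mm above the bench when down, up to 75 mm when raised. Behind it stands the blue spring housing, 42 mm high.
- push_tab (a point): Middle of the front face of the red push tab on the sprung steel jaw, 60 mm above the bench. The tab is 36 mm wide (y), 12 mm thick (x, behind this point), its top at z 78 mm; the jaw below has its top at z 42 and its face 6 mm in front of the tab's. It moves with the jaw along the clamp's x. The space in front of the tab is free above z 42.
- jaw (a joint): Sprung jaw (m): 0 = closed, grows as it is pushed back along the clamp's x, hard stop at 0.047. Spring 6 N at 0 to 11 N at 0.047, plus a few N where it raises the pin. Beyond about 0.034 the pin drops behind the catch; let go, the jaw then returns only to about 0.031 and stays (60 mm between the jaws). Let go earlier, it closes again (28 mm).
- stop_pin (a joint): Height of the sprung stop pin (m): 0 = down, up to 0.009 while the catch of the jaw passes under it. It works by itself.
- block_mid (a point): Centre of the white plaster block on the wing, 48 (x) by 59 (y) by 39 mm high, 0.1 to 0.2 kg, loose on the bed between the rails, its long side along the clamp's y within 0.1 rad. It touches the fence when its centre is at y about -1.5 mm in the frame of clamp_bed. It does not fit between the closed jaws.
- block: The same plaster block; origin at the centre of its underside.
- tape_measure: Bystander: yellow tape measure, 36x83x60 mm, standing on the bench; origin at the centre of its underside.
- spare_block: Bystander: another white plaster block, 42x53x49 mm, on the bench, not in the clamp; origin at the centre of its underside.
- marker: Bystander: marker pen, 134 mm long and 18 mm thick, lying on the bench; origin at the centre of its underside.
Not all that is in view belongs to the job. What is shaped like the block but black or pink is not meant.

How it is judged:
By the outcome, as a careful person would: the job done as asked, in the order asked, and still so for the second after the job is handed in, with the robot touching nothing.
It also fails if it takes over 56 s, if anything falls off the work surface, if the arm or the gripper's body presses on something with over 40 N, if the wrist force passes 120 N, or if a joint passes its speed limit or range.

### The arm

A 6-joint arm with a two-finger parallel gripper is mounted at the origin on the work surface; the furniture and walls round the work are solid. World frame = base frame: x ahead of the robot, y to its left, z up, the work surface at z = 0. Lengths are in mm, angles in rad, forces in N, time in s.
With the tool pointing down it reaches from about 300 to 775 mm from the base axis. Payload 14.6 kg.
Tool frame: the origin (TCP) lies on the centre line of the jaws, within the pads' length; the fingertips stand 19 mm ahead of it and the grasp point (between the pads) is the TCP (bot.tip_reach is the distance from the TCP to the fingertips, in mm); z points along the fingers, y is the line along which they close (so a half turn about z gives the same grasp; the last joint's range is limited). The gripper opens to 85 mm and grips with 20 to 120 N. Pads are 22 mm wide; open, the fingers measure 114 mm over their backs; the gripper's body (76 mm by 85 mm) begins 54 mm behind the grasp point. The pads swing forward as they close: fully open they stand 13 mm farther back than shut.
Start: joints at [1.251, 0.3, 1.521, -0, 1.321, -0.067], TCP at [137.562, 532.51, 250.281] pointing down, gripper open.
Joint ranges: [-3.03, 3.03], [-0.79, 2.21], [0.23, 2.52], [-1.04, 4.18], [0, 3.07], [-2.55, 2.55]. Speed limits (rad/s): [2.22, 2.22, 2.57, 3.14, 3.14, 3.14].

### API

Orientations are given as a unit quaternion [w, x, y, z].
In Python, from rig import bot gives the robot as it stands. Calls block until the motion is done:
- bot.move_to(position, orientation): joint-space move of the TCP to a pose.
- bot.servo_line(position, attitude=None, speed=150, until_force=None): straight line of the TCP; attitude=None keeps the orientation; speed is the mean speed in mm/s. With until_force (N) it stops when the force on the tool has changed by that much, and returns True; else False.
- bot.move_joints(angles): joint-space move.
- bot.move_gripper(opening, grip_force=None): finger opening in mm; grip_force is the grip in N (None keeps the last); returns when the fingers have stopped.
- bot.dwell(seconds).
- bot.ik(position, orientation): joint angles nearest the present ones, or None.
- bot.read_state(): the state.
- bot.read_camera(name): name is "scene" or "top"; returns a dict with "image" (400x640x3 uint8, blue, green, red), "depth" (400x640 float32, mm along the optical axis (not along the pixel's ray), 0 where there is no reading), "fovy" (degrees; the focal length in pixels is half the picture's height over the tangent of half this angle, whatever the lens; pixels are square), "cx", "cy" (the principal point, pixels), "eye" and "attitude" of the camera in the world. Camera axes: x right, y down, z forward; pixel columns grow to the right and rows downward; lengths in mm; the calibration is good to about 2 mm. A picture is of the moment at which its call begins.
A pose or a line that the arm cannot do raises bot.MotionError and nothing moves.
- bot.finish_job(): hands the job in; it is judged then, once.
The state is a dict: "clock": time; "joint_positions": joint angles; "qvel": joint speeds; "effort": joint torques, N m; "ee_pos": TCP position; "tool_rot": TCP orientation; "ft_force": force on the tool from outside, world axes, zero at the start; "moment": the same for the moment, N m; "grip_width": finger opening in mm; "grip_force": force on a finger pad.
Only numpy, scipy, OpenCV 4.12 (cv2) and the standard library are available. Lean on these libraries where they do the work, as an engineer would, in place of code of your own. Each camera call takes 0.05 s, during which the arm holds its last target. There are 200 camera calls.

## Working session

There is one attempt and no reset: what is moved stays moved. The work goes in short steps, each a Python script; the robot and the scene stay as the last script left them, time stands still between calls to the robot, and variables do not carry over. Pictures are saved under pics/ and viewed, at most 10 in all, crops included, and the job is handed in when it is done.

```bash
mkdir -p pics; ls
cat > h.py <<'E'
import numpy as np, cv2
from rig import bot
from scipy.spatial.transform import Rotation as R
def q2R(q): return R.from_quat([q[1],q[2],q[3],q[0]]).as_matrix()
def R2q(m): q=R.from_matrix(m).as_quat(); return [q[3],q[0],q[1],q[2]]
def pts(c):
    h,w=c["depth"].shape; f=h/2/np.tan(np.radians(c["fovy"])/2)
    u,v=np.meshgrid(np.arange(w),np.arange(h)); d=c["depth"]
    P=np.stack([(u-c["cx"])/f*d,(v-c["cy"])/f*d,d],-1)
    return P@q2R(c["attitude"]).T+np.array(c["eye"])
E
python3 - <<'E'
from h import *
for n in("scene","top"):
    c=bot.read_camera(n); cv2.imwrite(f"pics/{n}0.png",c["image"]); np.savez(f"{n}0.npz",**c)
    print(n,c["eye"],c["attitude"],c["fovy"],c["cx"],c["cy"],(c["depth"]>0).mean())
print(bot.read_state())
E
```

```text
pics
scene [ -11.35259718 -430.88174024  675.40322803] [-0.37073313  0.82963906 -0.38339961  0.1651082 ] 45.50666110733322 317.6179974983209 207.77249495764613 0.99605078125
top [336.85181915  20.17828821 922.36563307] [ 0.06202646 -0.69937259  0.7082969  -0.07311769] 42.73023778033691 323.97701961220184 199.11276086155698 0.99593359375
{'clock': 0.1, 'joint_positions': array([ 1.25138058e+00,  3.00406221e-01,  1.52150065e+00, -1.90225082e-05,
        1.32071095e+00, -6.66251462e-02]), 'qvel': array([ 4.93409224e-06, -1.88505332e-03, -1.19586540e-03, -7.95383500e-04,
       -7.22040440e-04,  1.19575847e-03]), 'effort': array([ 6.71438520e-04, -5.44386220e+01, -3.62365758e+01, -1.50295600e-04,
        3.22177657e-03, -1.95123755e-05]), 'ee_pos': array([137.52060115, 532.33813382, 249.79092339]), 'tool_rot': array([-8.92819815e-05,  1.26056669e-01,  9.92022910e-01, -5.04827639e-04]), 'ft_force': array([ 0.03100572, -0.27729447, -0.60400863]), 'moment': array([ 0.00283734, -0.03082521,  0.04759514]), 'grip_force': 0.0, 'grip_width': 85.3972996528148}
```

View pics/scene0.png

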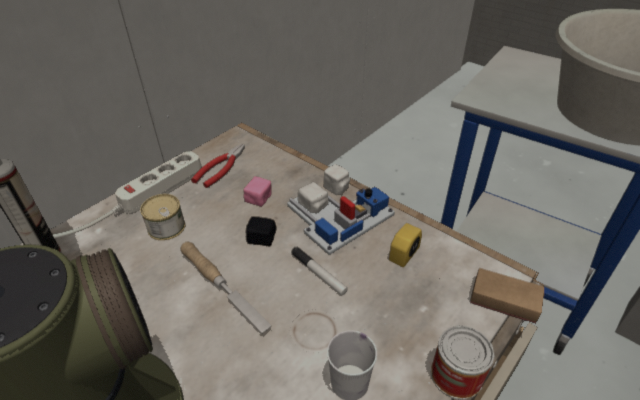

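View pics/top0.png

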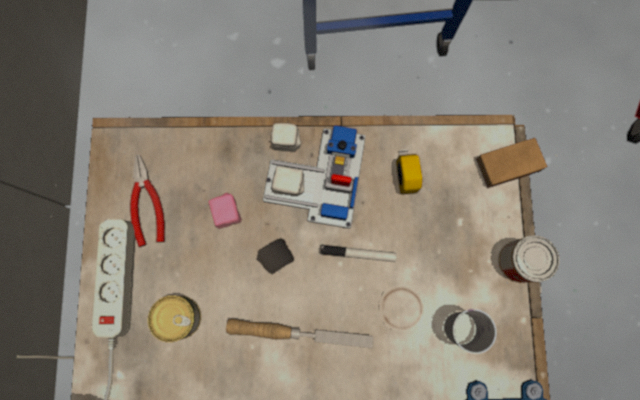

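Top view: the clamp is at about (340,185). Candidates for the block are white on the wing (287,180), white off the clamp (284,136, spare), pink (223,210) and black (275,255). I choose (287,180), because it stands on the wing between the rails. Close crop next, with positions from the top-view depth.

Run:
```python
from h import *
t=dict(np.load("top0.npz")); s=dict(np.load("scene0.npz"))
a=cv2.resize(t["image"][110:240,250:380],(520,520),interpolation=cv2.INTER_CUBIC)
b=cv2.resize(s["image"][155:255,280:400],None,fx=2.33,fy=4.0 if 0 else 2.33,interpolation=cv2.INTER_CUBIC)
o=np.zeros((520,800,3),np.uint8);o[:,:520]=a;o[:b.shape[0],520:520+b.shape[1]]=b[:,:280]
cv2.imwrite("pics/crop0.png",o)
for n,c,roi in(("top",t,(250,380,110,240)),("scene",s,(280,400,155,255))):
    P=pts(c); hsv=cv2.cvtColor(c["image"],cv2.COLOR_BGR2HSV); H,S,V=cv2.split(hsv)
    m0=np.zeros(H.shape,bool);m0[roi[2]:roi[3],roi[0]:roi[1]]=1
    for nm,m in(("blue",(H>100)&(H<125)&(S>120)),("red",((H<6)|(H>174))&(S>150)),("white",(S<70)&(V>170)&(P[...,2]>35)),("bed",(P[...,2]>7)&(P[...,2]<17)),("black",(V<60)&(P[...,2]>50))):
        k,l,st,ce=cv2.connectedComponentsWithStats((m&m0).astype(np.uint8))
        for i in range(1,k):
            if st[i,4]<25: continue
            Q=P[l==i]; print(n,nm,st[i],"mean",Q.mean(0).round(1),"zpc",np.percentile(Q[:,2],[5,50,95]).round(1),
              "rect",cv2.minAreaRect(Q[:,:2].astype(np.float32)))
```

```text
top blue [327 126  29  31 568] mean [614.3 -29.2  45.7] zpc [40.6 44.3 53.5] rect ((622.6070556640625, -30.14860725402832), (48.57326889038086, 66.46654510498047), 80.57556915283203)
top blue [350 178   8  30  91] mean [520.2 -47.2  37.1] zpc [34.7 37.3 39.2] rect ((519.8716430664062, -47.14048385620117), (5.482043266296387, 52.930511474609375), 79.77597045898438)
top blue [321 204  27  15 314] mean [483.8 -11.7  54.3] zpc [40.7 43.2 45.6] rect ((416.0931091308594, -0.7050971984863281), (45.18914031982422, 163.10690307617188), 80.85264587402344)
top red [331 174  21  12 173] mean [534.7 -22.7  75.8] zpc [62.3 78.1 81.3] rect ((536.158447265625, -22.52974510192871), (33.3114013671875, 23.405527114868164), 49.5994987487793)
top white [273 124  23  20 415] mean [624.7  74.9  53.2] zpc [46.  48.9 51.9] rect ((490.4705810546875, 59.1343879699707), (314.17840576171875, 41.91865158081055), 6.629945755004883)
top white [274 167  28  25 539] mean [541.2  69.   54. ] zpc [48.  50.7 53.3] rect ((450.0147705078125, 58.06378936767578), (233.37213134765625, 50.02070999145508), 6.412220478057861)
t
[... 2265 characters left out ...]
  -5.2  12.3] zpc [ 8.6 12.3 15.9] rect ((562.2950439453125, 21.611106872558594), (167.41966247558594, 177.88040161132812), 79.57772827148438)
scene bed [362 202   9  12  50] mean [607.2 -24.4  12.6] zpc [11.  12.6 14.3] rect ((606.4925537109375, -25.673994064331055), (37.29191589355469, 15.475052833557129), 53.302433013916016)
scene bed [291 249  10   6  32] mean [416.8   2.8  14.3] zpc [ 9.6 15.2 16.7] rect ((416.7546081542969, 2.4718809127807617), (7.242724418640137, 20.224365234375), 1.8400613069534302)
scene black [365 189   7   8  52] mean [598.8 -30.6  61.1] zpc [54.  61.8 65.5] rect ((599.6290893554688, -29.903520584106445), (13.383785247802734, 12.329750061035156), 39.9578971862793)
```

View pics/crop0.png

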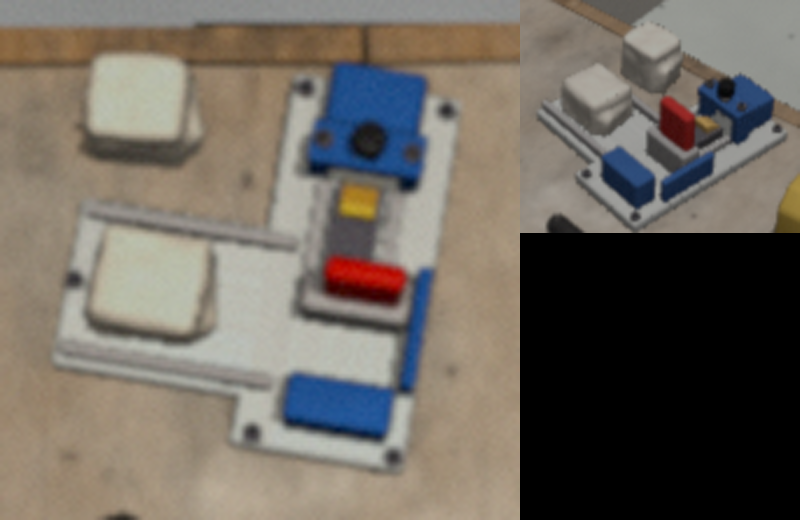

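```bash
cat >> h.py <<'E'
A=np.radians(-10.6); cx=np.array([np.cos(A),np.sin(A),0]); cy=np.array([-np.sin(A),np.cos(A),0]); O=np.array([527.3,-14.4,0])
def W(x,y,z): return O+x*cx+y*cy+np.array([0,0,z])
def C(p): d=np.array(p)-O; return np.round([d@cx,d@cy,d[2]],1)
def att(d): z=np.array([0,0,-1.]); return R2q(np.stack([d,np.cross(z,d),z],1))
E
python3 - <<'E'
from h import *
print(bot.tip_reach)
bot.move_gripper(0,40)
q=att(-cx); p=W(-32,-6,160); print(bot.ik(p,q))
bot.move_to(p,q); bot.servo_line(W(-32,-6,56+19),speed=100); bot.dwell(.2)
s=bot.read_state(); print(s["clock"],C(s["ee_pos"]),s["ft_force"],s["grip_width"])
for n in("scene","top"):
    c=bot.read_camera(n); P=pts(c)
    if n=="scene": cv2.imwrite("pics/s1.png",cv2.resize(c["image"][100:260,240:440],(800,640)[:1]+(600,)))
    L=(P-O)@np.stack([cx,cy,[0,0,1]],1)
    m=(abs(L[...,0]+32)<25)&(abs(L[...,1]+6)<25)&(L[...,2]>48)&(L[...,2]<110); Q=L[m]
    if len(Q): print(n,len(Q),np.percentile(Q,[1,5,50,95,99],axis=0).round(1))
E
```

```text
19.0
[-1.03134491e-01  2.76735576e-01  1.77547912e+00 -4.44089210e-16
  1.08937796e+00 -1.48892592e+00]
4.4167 [-31.8  -6.   75.5] [0.27419995 0.0785471  0.1004999 ] 0.4914385989128673
scene 272 [[-46.  -27.2  60. ]
 [-45.2 -21.5  63.6]
 [-42.  -13.   85.4]
 [-28.6   8.1 108.8]
 [-24.8  17.7 109.7]]
```

View pics/s1.png

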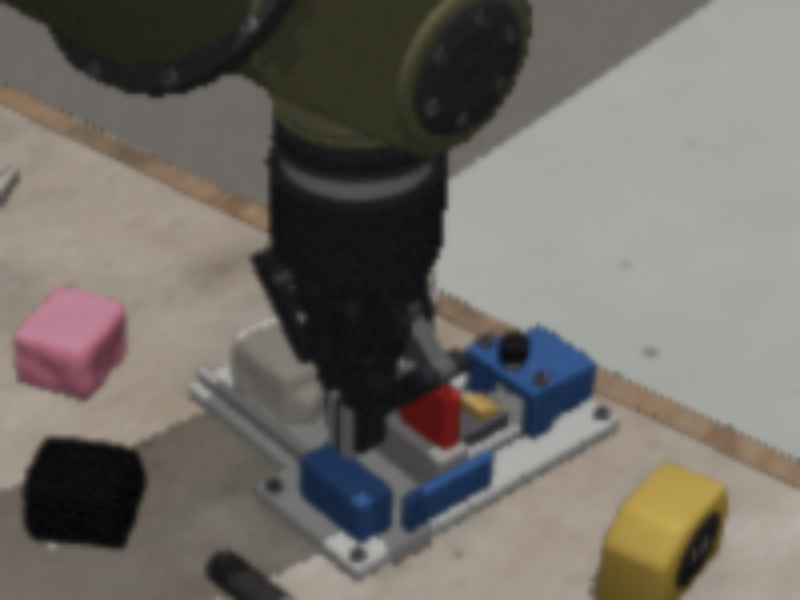

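The closed fingertips (~(365,445)) stand in front of the red tab (430,415), above the fixed jaw. Pushing now.

Run:
```python
from h import *
hit=bot.servo_line(W(5,-6,75),speed=25,until_force=4)
s=bot.read_state(); c0=C(s["ee_pos"]); print(hit,s["clock"],c0,s["ft_force"])
if hit and -14<c0[0]<1:
    x=c0[0]
    for d in (20,40.5):
        bot.servo_line(W(x+d,-6,75),speed=40); s=bot.read_state(); print(C(s["ee_pos"]),s["ft_force"])
    bot.dwell(.2)
    s=bot.read_state(); print(C(s["ee_pos"]),s["ft_force"])
    bot.servo_line(W(x+22,-6,75),speed=40); s=bot.read_state(); print(s["clock"],C(s["ee_pos"]),s["ft_force"])
    bot.servo_line(W(x-20,-6,76),speed=80)
    bot.servo_line(W(x-20,-6,160),speed=120)
    c=bot.read_camera("scene"); cv2.imwrite("pics/s2.png",cv2.resize(c["image"][140:260,280:420],(700,600)))
    P=pts(c); H,S,V=cv2.split(cv2.cvtColor(c["image"],cv2.COLOR_BGR2HSV))
    L=(P-O)@np.stack([cx,cy,[0,0,1]],1)
    m=((H<6)|(H>174))&(S>150)&(L[...,2]>50)&(abs(L[...,1])<40)&(abs(L[...,0]-30)<50)
    print("tab",np.percentile(L[m],[5,50,95],axis=0).round(1))
```

```text
True 5.6 [-3.2 -6.  74.6] [-5.52078881  0.61736316  3.70308108]
[15.6 -5.9 74.4] [-9.10363677  2.78882782  3.53288313]
[35.9 -5.8 74. ] [-9.09504715  3.16272823  0.4569259 ]
[35.8 -5.8 74. ] [-9.64619319  3.26245135  1.57137223]
7.725 [19.2 -6.  75.2] [ 0.41230389 -0.93402521 -0.80425703]
tab [[ 36.6 -26.1  51.4]
 [ 38.6 -13.4  68. ]
 [ 46.5   2.8  78.9]]
```

View pics/s2.png

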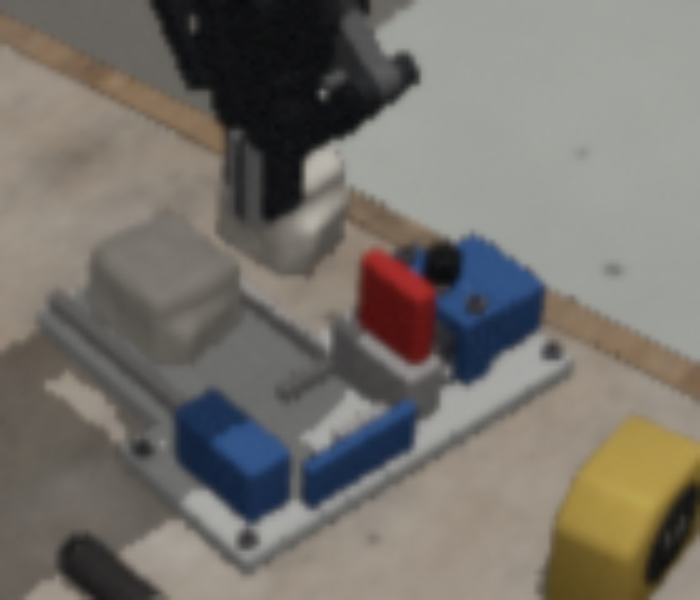

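The jaw is caught half open: the tab front face is about 32 mm back, at (395,310), and the pin knob (440,262) is down. Moving to the block's rear side.

Run:
```python
from h import *
s=bot.read_state(); best=None
for d in(cy,-cy):
    j=bot.ik(W(-1,146,160),att(d))
    if j is not None and abs(j[5])<2.4:
        e=abs(np.array(j)-s["joint_positions"]).max()
        if best is None or e<best[0]: best=(e,d)
print(best); q=att(best[1])
bot.servo_line(W(-20,-6,170),speed=150)
bot.move_to(W(-1,146,160),q); bot.move_gripper(10,40)
bot.servo_line(W(-1,146,50),speed=120); bot.dwell(.1)
s=bot.read_state(); print(s["clock"],C(s["ee_pos"]),s["ft_force"],s["grip_width"])
ims=[]
for n,r in(("scene",(140,260,270,410)),("top",(100,240,240,400))):
    c=bot.read_camera(n); ims.append(cv2.resize(c["image"][r[0]:r[1],r[2]:r[3]],(400,400)))
    P=pts(c); L=(P-O)@np.stack([cx,cy,[0,0,1]],1); H,S,V=cv2.split(cv2.cvtColor(c["image"],cv2.COLOR_BGR2HSV))
    m=(L[...,2]>45)&(L[...,2]<56)&(abs(L[...,0])<35)&(L[...,1]>40)&(L[...,1]<122)&(V>100)
    if m.sum()>10: print(n,m.sum(),cv2.minAreaRect(L[m][:,:2].astype(np.float32)))
    m=(L[...,2]>17)&(L[...,2]<42)&(abs(L[...,0])<24)&(abs(L[...,1]-10)<35)
    print("between",m.sum(),L[m].mean(0) if m.any() else "")
cv2.imwrite("pics/s3.png",np.hstack(ims))
```

```text
(np.float64(1.8405050884231446), array([0.18395135, 0.98293535, 0.        ]))
12.5917 [ -0.6 146.1  50.8] [-0.15815803  0.27217935 -0.34712037] 9.874039423126627
scene 344 ((-0.4068336486816406, 82.27528381347656), (44.33787536621094, 49.29132843017578), 0.7625190019607544)
between 49 [14.12520848  1.80809734 20.0520277 ]
top 416 ((-1.0477676391601562, 79.37293243408203), (45.88113021850586, 38.02593994140625), 3.9789950847625732)
between 85 [12.19771873  4.10059981 20.87438513]
```

View pics/s3.png

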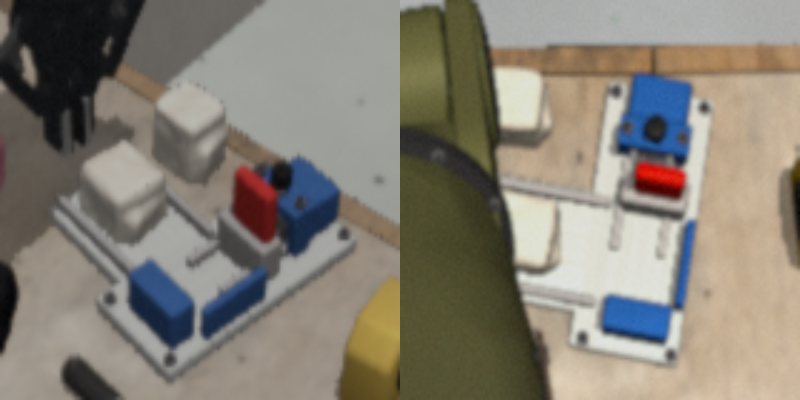

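Run:
```python
from h import *
c=bot.read_camera("top"); P=pts(c); L=(P-O)@np.stack([cx,cy,[0,0,1]],1)
m=(abs(L[...,0]-6)<20)&(abs(L[...,1]+2)<26)&(L[...,2]<40); Q=L[m]
from scipy.stats import binned_statistic_2d as b
print(b(Q[:,1],Q[:,0],Q[:,2],'median',[np.arange(-28,26,3),np.arange(-14,27,5)])[0].round(0))
```

```text
[[13. 13. 12. 14. 14. 10. 14. 13.]
 [11. 12. 13. 13. 13. 14. 13. 13.]
 [14. 14. 14. 14. 13. 12. 12. 13.]
 [13. 14. 15. 16. 22. 22. 21. 20.]
 [13. 12. 11. 14. 22. 20. 22. 22.]
 [14. 11. 14. 13. 13. 13. 16. 12.]
 [14. 14. 12. 13. 13. 15. 14. 12.]
 [15. 13. 15. 14. 14. 12. 14. 14.]
 [13. 14. 13. 14. 13. 14. 14. 13.]
 [13. 14. 14. 13. 13. 13. 13. 14.]
 [13. 13. 14. 15. 14. 14. 14. 15.]
 [14. 12. 14. 14. 14. 14. 14. 14.]
 [12. 13. 13. 13. 13. 14. 11. 13.]
 [13. 12. 15. 13. 14. 14. 13. 13.]
 [12. 13. 15. 13. 14. 19. 17. 19.]
 [13. 12. 14. 15. 21. 20. 21. 21.]
 [14. 12. 13. 13. 21. 17. 18. 16.]]
```

Two 8 mm ribs show on the bed between the jaws at clamp y ≈ ±18. The block can't avoid them, so I'll push with a force guard and see whether they obstruct it.

Run:
```python
from h import *
def rep(h): s=bot.read_state(); print(h,round(s["clock"],2),C(s["ee_pos"]),(s["ft_force"]@cy).round(2),s["ft_force"].round(2))
for y in(110,85,65,50,44):
    h=bot.servo_line(W(-1,y,50),speed=45,until_force=6); rep(h)
    if h: break
else:
    h=bot.servo_line(W(-1,30,50),speed=15,until_force=5); rep(h)
ims=[]
for n,r in(("scene",(140,260,270,410)),("top",(100,240,240,400))):
    c=bot.read_camera(n); ims.append(cv2.resize(c["image"][r[0]:r[1],r[2]:r[3]],(400,400)))
cv2.imwrite("pics/s4.png",np.hstack(ims))
```

```text
False 13.69 [ -1.  110.1  50. ] 1.05 [-0.74  1.21  0.65]
False 14.4 [-1.  84.9 50. ] -0.08 [-0.08 -0.07  0.08]
False 14.99 [-1.  64.8 50. ] -0.64 [-0.39 -0.58 -0.27]
False 15.47 [-1.  49.7 50. ] -0.95 [-0.08 -0.95 -0.51]
False 15.76 [-1.  43.8 50. ] -0.49 [ 0.09 -0.52 -0.3 ]
True 16.28 [-1.  38.5 49.9] 4.1 [2.43 3.72 3.03]
```

View pics/s4.png

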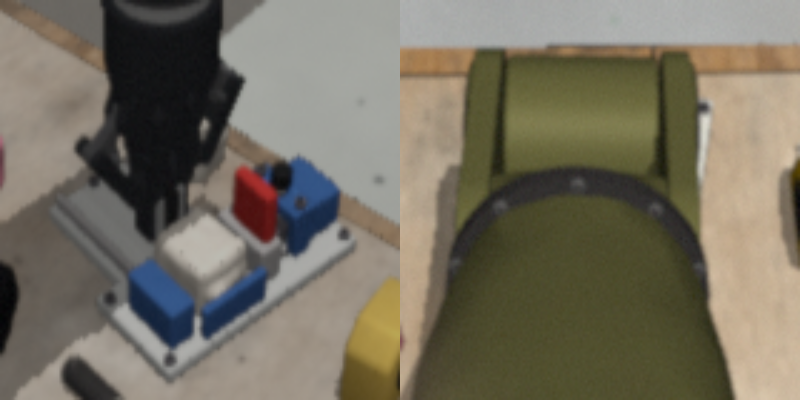

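The block (205,245) is now between the jaws. The fingers stopped at y 38.5, as expected for the block touching the fence. Backing off to check.

Run:
```python
from h import *
bot.servo_line(W(-1,75,50),speed=60); bot.servo_line(W(-1,130,160),speed=150)
bot.move_to(W(-80,220,200),bot.read_state()["tool_rot"])
ims=[]
for n,r in(("scene",(140,260,270,410)),("top",(100,240,240,400))):
    c=bot.read_camera(n); ims.append(cv2.resize(c["image"][r[0]:r[1],r[2]:r[3]],(400,400)))
    P=pts(c); L=(P-O)@np.stack([cx,cy,[0,0,1]],1); H,S,V=cv2.split(cv2.cvtColor(c["image"],cv2.COLOR_BGR2HSV))
    m=(L[...,2]>46)&(L[...,2]<56)&(abs(L[...,0])<29)&(abs(L[...,1])<50)&(V>120)&(S<80)
    if m.sum()>10: print(n,m.sum(),cv2.minAreaRect(L[m][:,:2].astype(np.float32)),L[m].mean(0))
    m=(H>100)&(H<125)&(S>120)&(abs(L[...,0])<27)&(L[...,1]<-20)&(L[...,1]>-50)&(L[...,2]>32)
    print("fence",np.percentile(L[m],[5,50,95],axis=0)[:,1:] if m.any() else "")
cv2.imwrite("pics/s5.png",np.hstack(ims)); print(bot.read_state()["clock"])
```

```text
scene 374 ((1.7192440032958984, -0.040737152099609375), (44.69411849975586, 49.9251594543457), 1.912224531173706) [ 0.37660968 -1.77026422 49.50511266]
fence [[-38.90076058  32.5762885 ]
 [-36.64706566  34.75012862]
 [-34.28784221  37.77013685]]
top 671 ((0.6295166015625, 2.4905014038085938), (44.333553314208984, 50.0832405090332), 1.928139328956604) [-0.17676986  2.45985481 50.4872023 ]
fence [[-35.9607005   34.64564733]
 [-33.43313385  37.12550329]
 [-31.14785242  39.64054645]]
18.7833
```

View pics/s5.png

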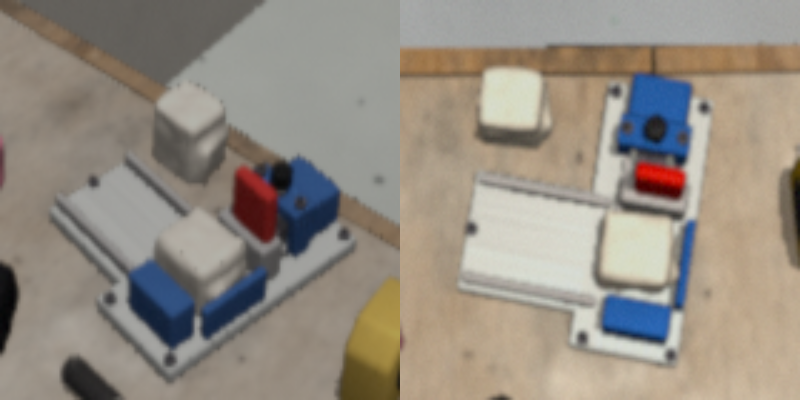

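The block sits between the jaws, but the gap estimates suggest it may be 2–3 mm short of the fence (dark gap near (680,265) in the top view). I'll push again with a higher force threshold.

Run:
```python
from h import *
def rep(h): s=bot.read_state(); print(h,round(s["clock"],2),C(s["ee_pos"]),(s["ft_force"]@cy).round(2),s["ft_force"].round(2))
q=bot.read_state()["tool_rot"]
bot.move_to(W(-1,130,160),q); bot.servo_line(W(-1,75,50),speed=100); bot.servo_line(W(-1,46,50),speed=60); bot.dwell(.2); rep(0)
for y in(42,40,38.5,37,36,35,34,33):
    h=bot.servo_line(W(-1,y,50),speed=12,until_force=14); rep(h)
    if h or bot.read_state()["ft_force"]@cy>14: break
bot.servo_line(W(-1,75,50),speed=60); bot.servo_line(W(-1,130,160),speed=150)
bot.move_to(W(-80,220,200),q)
ims=[]
for n,r in(("scene",(140,260,270,410)),("top",(140,220,320,400))):
    c=bot.read_camera(n); ims.append(cv2.resize(c["image"][r[0]:r[1],r[2]:r[3]],(400,400),interpolation=cv2.INTER_CUBIC))
    P=pts(c); L=(P-O)@np.stack([cx,cy,[0,0,1]],1); H,S,V=cv2.split(cv2.cvtColor(c["image"],cv2.COLOR_BGR2HSV))
    m=(L[...,2]>46)&(L[...,2]<56)&(abs(L[...,0])<29)&(abs(L[...,1])<50)&(V>120)&(S<80)
    print(n,m.sum(),cv2.minAreaRect(L[m][:,:2].astype(np.float32)),L[m].mean(0))
cv2.imwrite("pics/s6.png",np.hstack(ims))
```

```text
0 21.57 [-1.  46.2 50. ] -0.41 [ 0.24 -0.46 -0.12]
False 22.06 [-1.  41.9 50. ] 0.21 [-0.4   0.29  0.02]
False 22.38 [-1.  39.9 50. ] -0.3 [ 0.22 -0.35  0.07]
False 22.65 [-1.  38.6 50. ] 1.7 [0.49 1.64 0.04]
False 22.93 [-0.8 38.1 50.3] 10.86 [ 4.41 10.22 -0.35]
False 23.18 [-0.6 37.8 50.5] 17.62 [ 3.44 17.29  1.5 ]
scene 382 ((1.4140872955322266, -0.013483047485351562), (44.24357604980469, 49.755577087402344), 6.14912223815918) [ 0.37000137 -1.9618782  49.49722169]
top 672 ((0.9128799438476562, 2.6753673553466797), (43.945518493652344, 50.830806732177734), 2.423513412475586) [-4.79866480e-02  2.27582068e+00  5.05011342e+01]
```

View pics/s6.png

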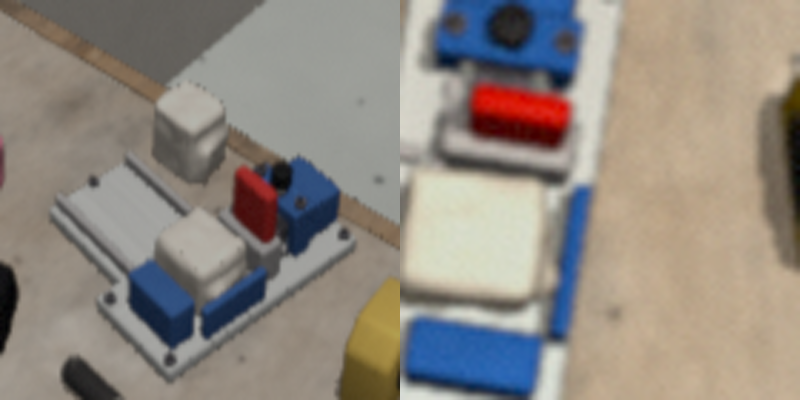

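The second push met a stiff stop at the same place (17 N within 1 mm), so the block is against the fence. The jaw is still caught and the arm is clear.

```bash
python3 -c "
from h import *
print(bot.finish_job())"
```

```text
the job is handed in; nothing more can be done
None
```

The job is handed in: the jaw is caught half open on the pin, and the block was pushed in between the jaws until it stopped hard at the fence. The arm is clear, and I moved nothing else on the bench.

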